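Check the inner gate, open the airlock, take the weldment out to cool

TASK

First check by touch that the airlock's inner gate is really shut: press its spring handle gently in the closing direction, away from the robot, until the gate is home and the handle clearly gives, to about half of its spring travel. Only then lift the spring plunger on the outer door, slide the door open to the far side and let the plunger drop into its second hole. Take the welded spacer out, set it upright on the bench and let go, take it again across its end plates, and leave it seated flat on the floor of the cooling nest, centred lengthwise between the two walls, with the gate shut, the door latched open and the other things on the bench left alone.

Things in the scene. Friction and masses are not known exactly. Their poses are not given: they have to be found in the camera images.
- passbox: Airlock box, fixed. Origin under the box's middle at bench level; x from the robot's side to the far side, y towards the big clear chamber (from y=240, 224 high), z up. Steel box 200 (x) by 184 (y), rim 100 high. A neck at y=90..240, 104 high, 150 wide in x, joins box and chamber. Door runners reach x=256 at y=-118 and +112.
- box_floor (a point): Spot on the box's raised floor (45 above the bench) under the spacer, passbox x=-30, y=0; axes as the passbox. Inside is 180 (x) by 160 (y). Two cheeks 10 thick, 44 wide and as tall as the spacer stand at its two ends, 66 apart, so in the box it can be gripped only across its sides.
- inner_gate (a joint): Inner door: steel plate sliding along passbox x in the neck at y=125. 0 = shut (far edge on the rubber jamb, x=72), grows to 60 mm as it opens towards -x. Starts shut to 40 mm open. Friction 1.5 N, stays where left. Must be shut (under 4 mm) whenever the outer door is over 10 mm open, and at the end.
- gate_handle (a joint): Spring handle on the gate: 0 at rest to 20 mm pressed towards passbox +x, the closing direction. 900 N/m, no preload. While the gate slides it gives 2 to 4 mm; against a gate at home (within 2.5 mm) it gives more: 5 mm or more, held 0.2 s, is the check; about 10 is good. Do not ram it to its end (over 18.5).
- gate_grip (a point): In the middle of the black gate handle, a post 16 (x) by 30 (y), its top 20 above this point; the point is 149 above the bench. The post ends 26 below it, on a steel foot; the gate's top plate is 112 high. Lies at passbox x=0, y=125 with the gate shut and the handle at rest.
- outer_door (a joint): Outer door: clear cover with aluminium edges, sliding on top of the box along passbox +x. 0 = closed, 150 mm = open with the plunger over its second hole, end stop at 172. Friction 1.5 N. Cover top 112 above the bench. Open, it uncovers the box up to passbox x=52.
- plunger (a joint): Lift of the door's spring plunger: 0 = pin down in a hole, 18 mm = end stop. Spring 5 N at 0, 8.6 N at 18, downwards. Lift over 10 (better 14) to leave the first hole; once the door has moved 15 mm the pin rides on its track at about 10 by itself, and drops to 0 when the door is within 3 mm of 150.
- knob (a point): Middle of the plunger's black round knob, 22 diameter, 28 tall, its top about 14 above this point; 138 above the bench when the pin is down. At passbox x=-75, y=-105 with the door closed; moves with door and plunger. A steel collar 24 diameter below it tops out at 122.
- spacer: Welded steel spacer, loose, 0.2 to 0.42 kg: tube 48 long, 32 wide, 40 tall (5 clear of the ground) between two upright end plates 6 thick, 48 wide, 50 tall; 60 long over the plates (local x). Origin at the middle of its underside, z up. Starts on box_floor, its x along passbox x.
- nest: Cooling nest, fixed: aluminium base 100 (x) by 90 (y), 12 thick, with two finned walls 12 thick, 55 tall, 40 long in x, 54 apart (middles at y=-33 and 33). The spacer goes between them, length along local x, either way round, its ends standing 10 clear of the walls. Origin under the middle of the base.
- nest_seat (a point): Centre of the nest's floor between the walls, 12 above the bench; the spacer's origin belongs here. Axes as the nest's.
- pad: Thin bright square 130 by 130 flush on the bench, kept clear: a free place to set the spacer down. Origin at its centre at bench level. Anywhere else on the bench will do too.
- hammer: bystander: hammer lying on the bench
- wirebrush: bystander: brush
- wrench: bystander: wrench
- spraycan: bystander: upright grey can, 56 diameter, 130 tall
- offcut: bystander: steel plate 90 by 50 by 12
- magnetsquare: bystander: L-shaped dark steel square, 90 by 68 and 16 tall
- tin: bystander: open steel cup 70 diameter, 60 tall
Things that resemble listed ones, but are neither listed nor needed, are in the scene too. Leave any pink look-alike of the nest alone.

How it is judged:
By the outcome, as a careful person would: the job done as asked, in the order asked, and still so for the second after the job is handed in, with the robot touching nothing.
It also fails if it takes over 72 s, if anything falls off the work surface, if the arm or the gripper's body presses on something with over 40 N, if the wrist force passes 120 N, or if a joint passes its speed limit or range.

ROBOT

A 6-joint arm with a two-finger parallel gripper is mounted at the origin on the work surface. World frame = base frame: x ahead of the robot, y to its left, z up, the work surface at z = 0. Lengths are in mm, angles in rad, forces in N, time in s.
With the tool pointing down it reaches from about 325 to 775 mm from the base axis. Payload 5.5 kg.
Tool frame: the origin (TCP) lies on the centre line of the jaws, within the pads' length; the fingertips stand 8 mm ahead of it and the grasp point (between the pads) lies 11 mm behind it; z points along the fingers, y is the line along which they close (so a half turn about z gives the same grasp; the last joint's range is limited). The gripper opens to 88 mm and grips with 3 to 60 N. Pads are 20 mm wide; open, the fingers measure 115 mm over their backs; the gripper's body (75 mm by 178 mm) begins 61 mm behind the grasp point.
Start: joints at [-0.057, 0.091, 1.231, -0, 1.82, -0.057], TCP at [600.014, -0.003, 230.631] pointing down, gripper open.
Joint ranges: [-2.87, 2.87], [-0.86, 2.18], [0.17, 2.46], [-1.51, 4.65], [0.06, 2.69], [-2.65, 2.65]. Speed limits (rad/s): [2.57, 2.57, 3.01, 3.14, 3.14, 3.14].

INTERFACE

Orientations are given as a unit quaternion [x, y, z, w].
In Python, from plant import manip gives the robot as it stands.
- The arm moves only by the tool apply_moves, never from a script. Its argument "moves" is a list of rows, each a list of 7 numbers: the shift along the world's x, y, z in m, then the turn, a rotation vector about the world's x, y, z in rad, then the gripper's target within -1 to 1 (shut at 1, half-way at 0, fully open at -1). A call has 1 to 8 rows; each row shifts and turns the commanded pose from where the row before left it; what a row does not reach is not made up. A row lasts 1/12 s, in which the tool goes at most 41.7 mm and 7.16 degrees, less where a joint would pass 70% of its speed; a pose out of reach is approached as far as the arm can. A call with a gripper value outside its range is refused whole. The fingers move at their own pace and stop on an object; the grip force is fixed at half the most. Time passes only in rows, so rows that do not move let the fingers close. It gives the time, the measured TCP pose, the force, the opening and the grip force at its end, in the units of the state.
- manip.read_state(): the state, without advancing time (a new reading comes with each control period).
- manip.grab_frame(name): name is "scene" or "side" or "wrist"; returns a dict with "pixels" (400x640x3 uint8, red, green, blue), "K" (3x3 intrinsics, pixels), "R" (3x3) and "t" (3): a world point X has camera coordinates R X + t; the wrist camera has in their place "T_tool_cam" (4x4, takes a point from camera to tool coordinates, whose origin is the TCP and whose axes are the flange's). Camera axes: x right, y down, z forward; pixel columns grow to the right and rows downward; lengths in mm; the calibration is good to about 2 mm. The wrist camera is an equidistant fisheye: a pixel r from the principal point sees the ray r / f radians off the axis. A picture is of the moment at which its call begins: read the wrist's pose just before it. There is no depth.
- manip.close_job(): hands the job in; it is judged then, once.
The state is a dict: "time_s": time; "q": joint angles; "dq": joint speeds; "joint_efforts": joint torques, N m; "tcp_pos": TCP position; "ee_rot": TCP orientation; "ft_force": force on the tool from outside, world axes, zero at the start; "torque": the same for the moment, N m; "opening": opening from 0.0 (shut) to 1.0 (fully open); "grip_force": force on a finger pad.
Only numpy, scipy, OpenCV 4.12 (cv2) and the standard library are available. Lean on these libraries where they do the work, as an engineer would, in place of code of your own. Each camera call takes 0.05 s, during which the arm holds its last target. There are 200 camera calls.

## Working session

There is one attempt and no reset: what is moved stays moved. The work goes in short steps, Python scripts to look and compute and a tool call to move; the robot and the scene stay as the last step left them, time stands still between calls to the robot, and variables do not carry over. Pictures are saved under pics/ and viewed, at most 10 in all, crops included, and the job is handed in when it is done.

Besides the shell and the picture viewer there is one more tool, called after "Request:" by a JSON object that holds its "fn" and its "kwargs". apply_moves: Moves the arm, as the interface text tells. Its arguments: {"type":"object","properties":{"moves":{"type":"array"}},"required":["moves"]}

```bash
mkdir -p pics; ls
cat > h.py <<'E'
import numpy as np, cv2, pickle
from plant import manip
def snap(n,f):
    s=manip.read_state(); d=manip.grab_frame(n); d['state']=s
    cv2.imwrite(f'pics/{f}.png',d['pixels'][:,:,::-1]); pickle.dump(d,open(f'{f}.pkl','wb')); return d
def load(f): return pickle.load(open(f'{f}.pkl','rb'))
def ray(d,u,v):
    K=np.array(d['K']); x=(u-K[0,2])/K[0,0]; y=(v-K[1,2])/K[1,1]
    if 'R' in d:
        R=np.array(d['R']);t=np.array(d['t']); o=-R.T@t; r=R.T@np.array([x,y,1.])
    else:
        from scipy.spatial.transform import Rotation as Ro
        th=np.hypot(x,y); k=np.sin(th)/th if th>1e-9 else 1
        c=np.array([x*k,y*k,np.cos(th)]); T=np.array(d['T_tool_cam'])
        W=Ro.from_quat(d['state']['ee_rot']).as_matrix()
        o=W@T[:3,3]+np.array(d['state']['tcp_pos']); r=W@T[:3,:3]@c
    return o,r/np.linalg.norm(r)
def onz(d,u,v,z):
    o,r=ray(d,u,v); return o+r*(z-o[2])/r[2]
def tri(*obs):
    A=np.zeros((3,3));b=np.zeros(3);L=[]
    for d,u,v in obs:
        o,r=ray(d,u,v);P=np.eye(3)-np.outer(r,r);A+=P;b+=P@o;L.append((o,P))
    X=np.linalg.solve(A,b); return X,[round(float(np.linalg.norm(P@(X-o))),1) for o,P in L]
E
python3 - <<'E'
from h import *
for n in ['scene','side','wrist']:
    d=snap(n,n+'0'); print(n,d['K'], d.get('R'),d.get('t'),d.get('T_tool_cam'))
print(manip.read_state())
E
```

```text
pics
scene [[385.37599149   0.         318.44230879]
 [  0.         385.37599149 199.07260911]
 [  0.           0.           1.        ]] [[-0.75856812  0.65151015 -0.01043683]
 [ 0.47798239  0.54549719 -0.68845164]
 [-0.44283997 -0.52722609 -0.72520715]] [ 537.83374296  -86.99320994 1462.80570995] None
side [[408.67112893   0.         323.82676045]
 [  0.         408.67112893 192.04798985]
 [  0.           0.           1.        ]] [[ 0.98664245 -0.16144078 -0.02176139]
 [-0.12184117 -0.64267254 -0.7563906 ]
 [ 0.10812684  0.7489385  -0.65375814]] [-538.35461731   23.65680671 1331.02979189] None
wrist [[309.70691629   0.         324.81178197]
 [  0.         309.70691629 197.64170625]
 [  0.           0.           1.        ]] None None [[-1.22810659e-03 -9.66242326e-01 -2.57632023e-01  7.03274743e+01]
 [ 9.99998807e-01 -1.42809634e-03  5.89142632e-04  3.03909933e-01]
 [-9.37177896e-04 -2.57630992e-01  9.66242927e-01 -1.53502873e+02]
 [ 0.00000000e+00  0.00000000e+00  0.00000000e+00  1.00000000e+00]]
{'time_s': 0.15, 'q': array([-5.67072907e-02,  9.17042508e-02,  1.23156901e+00, -1.45923028e-05,
        1.81981375e+00, -5.66828021e-02]), 'dq': array([ 2.67158654e-04, -2.55555259e-03, -2.43748505e-03,  1.90236677e-03,
        4.66808140e-04,  5.54166701e-05]), 'joint_efforts': array([ 1.35033202e-03, -4.47044814e+01, -4.06907630e+01,  6.99103042e-02,
        2.74600578e-02, -1.16549641e-04]), 'tcp_pos': array([5.99794203e+02, 6.95803977e-04, 2.29778378e+02]), 'ee_rot': array([ 7.07116509e-01,  7.07096658e-01, -5.02823797e-04, -5.52713705e-04]), 'ft_force': array([-0.11776252, -1.05155591,  0.08337682]), 'torque': array([-0.00163321,  0.01022462, -0.01414785]), 'grip_force': 0.0, 'opening': 1.0017235281766568}
```

View images.

View pics/scene0.png

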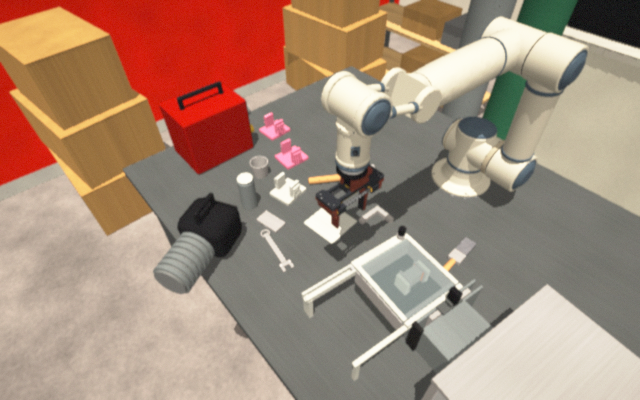

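View pics/side0.png

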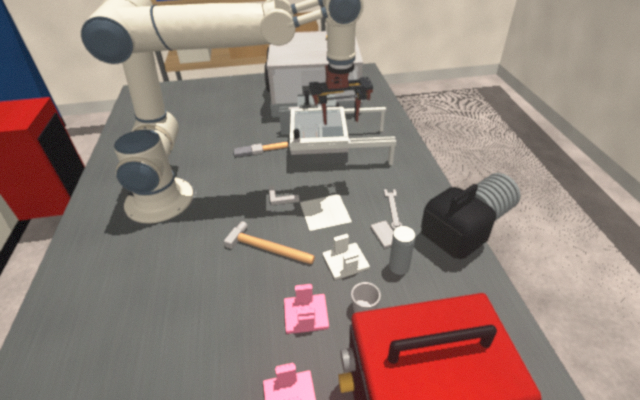

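Run:
```python
from h import *
a=cv2.imread('pics/scene0.png')[210:390,290:510]; b=cv2.imread('pics/side0.png')[85:175,230:400]
a=cv2.resize(a,None,fx=2.7,fy=2.7,interpolation=2)[:, :]; 
b=cv2.resize(b,None,fx=3.5,fy=3.5,interpolation=2)
cv2.imwrite('pics/ca.png',a); cv2.imwrite('pics/cb.png',b)
s=load('scene0');e=load('side0')
for p in [(402,231),(455,296),(414,335)]: print(p,onz(s,*p,145).round())
for p in [(297,133)]: print(p,onz(e,*p,145).round())
print('box corners',[onz(s,*p,112).round()[:2] for p in [(403,236),(353,265),(415,325),(465,290)]])
```

```text
(402, 231) [474.  94. 145.]
(455, 296) [532. 316. 145.]
(414, 335) [687. 314. 145.]
(297, 133) [472.  79. 145.]
box corners [array([462.,  94.]), array([643.,  70.]), array([650., 294.]), array([477., 317.])]
```

View pics/ca.png

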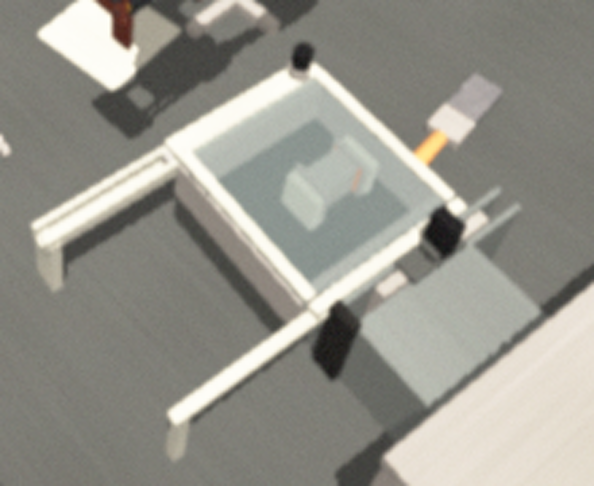

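View pics/cb.png

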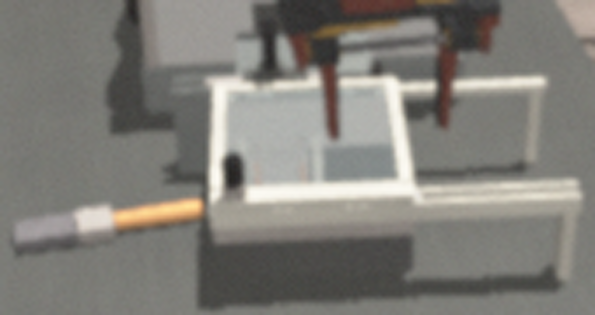

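Scene: the knob is at (402,231). There are two black objects near the neck: (455,296) is the free-standing post on the gate plate, mid-neck, so it is the gate handle. (414,335) sits on the far edge at the jamb, so it isn't. The only non-pink nest is white, at (288,188) in scene and (345,260) in side. Next I'll go over the box for a close look.

Request:
{"fn": "apply_moves", "kwargs": {"moves": [[-0.01,0.033,0.015,0,0,0,-1],[-0.01,0.033,0.015,0,0,0,0],[-0.01,0.033,0.015,0,0,0,1],[-0.01,0.031,0.015,0,0,0,1],[0,0,0,0,0,0,1]]}}

```text
time_s: 0.57
tcp_pos: [558.9, 134.9, 294.5]
ee_rot: [0.705, 0.709, 0.003, 0.0]
ft_force: [0.1, -0.7, 0.2]
opening: 0.736
grip_force: 0.0
```

Run:
```python
from h import *
d=snap('wrist','w1'); snap('side','side1'); print(d['state']['tcp_pos'],d['state']['time_s'])
```

```text
[558.90324262 134.93256885 294.48501842] 0.5667
```

View pics/w1.png

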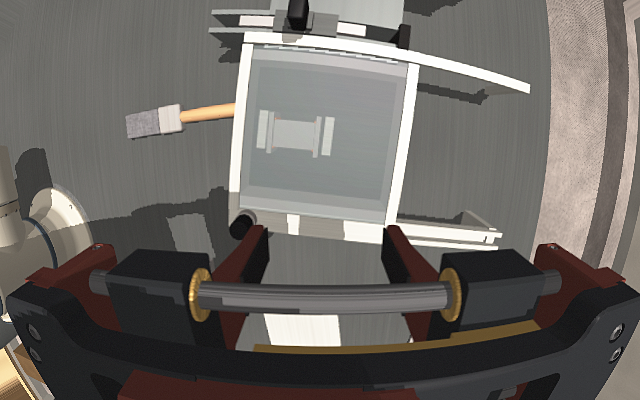

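Run:
```python
from h import *
s=load('scene0');e=load('side0');w=load('w1')
def blob(d,u0,v0,u1,v1,n):
    c=d['pixels'][v0:v1,u0:u1].max(2)<55; k,l,st,ce=cv2.connectedComponentsWithStats(c.astype('uint8'))
    i=1+st[1:,4].argmax(); print(n,st[i],(ce[i]+[u0,v0]).round(1)); return tuple(ce[i]+[u0,v0])
ks=blob(s,392,222,412,243,'knob scene'); kw=blob(w,225,208,262,242,'knob wrist'); ke=blob(e,288,123,306,145,'knob side')
hs=blob(s,443,283,466,310,'h scene'); hw=blob(w,283,0,313,34,'h wrist')
blob(s,400,318,426,352,'jamb')
print('knob',tri((s,*ks),(w,*kw),(e,*ke)), tri((s,*ks),(w,*kw)),onz(w,*kw,140).round())
print('handle',tri((s,*hs),(w,*hw)),onz(w,*hw,150).round())
for n,z,ps in [('door',112,[(243,40),(414,62),(393,222),(230,212)]),('cheeks',95,[(262,130),(328,137)]),('sp plates',95,[(271,130),(318,137)])]:
    print(n,[onz(w,*p,z).round()[:2].tolist() for p in ps])
```

```text
knob scene [ 7  5  6  8 41] [401.4 230.6]
knob wrist [  4   6  24  27 418] [240.3 226.9]
knob side [ 7  8  4  7 19] [296.1 133.9]
h scene [  5   5  13  17 143] [453.8 295.7]
h wrist [  4   0  25  31 465] [297.7  16.4]
jamb [  6   6  16  26 229] [413.3 336.6]
knob (array([468.41688131,  88.73284258, 136.49975868]), [0.5, 1.0, 1.2]) (array([467.30079279,  88.419051  , 135.53103087]), [0.5, 0.5]) [469.  91. 140.]
handle (array([531.15236038, 311.65366885, 138.79885294]), [1.6, 1.6]) [533. 307. 150.]
door [[470.0, 295.0], [658.0, 271.0], [640.0, 87.0], [449.0, 99.0]]
cheeks [[488.0, 192.0], [564.0, 183.0]]
sp plates [[499.0, 192.0], [552.0, 183.0]]
```

Gate is about 36 mm open, passbox is near (554,185), yaw ≈ -0.11. I'll go to the -x side of the handle with the fingers shut.

Request:
{"fn": "apply_moves", "kwargs": {"moves": [[-0.014,0.037,0,0,0,-0.055,1],[-0.014,0.037,0,0,0,-0.055,1],[-0.014,0.037,-0.01,0,0,0,1],[-0.014,0.037,-0.025,0,0,0,1],[-0.013,0.035,-0.035,0,0,0,1],[0,0,-0.025,0,0,0,1],[0,0,0,0,0,0,1],[0,0,0,0,0,0,1]]}}

```text
time_s: 1.33
tcp_pos: [494.6, 300.9, 202.3]
ee_rot: [0.745, 0.667, -0.003, -0.0]
ft_force: [-0.2, -0.5, 0.1]
opening: 0.038
grip_force: 0.0
```

Run:
```python
from h import *
for n in ['scene','side','wrist']: d=snap(n,n+'2')
print(manip.read_state())
a=cv2.imread('pics/scene2.png')[220:380,360:520]; b=cv2.imread('pics/side2.png')[50:170,260:420]; c=cv2.imread('pics/wrist2.png')
a=cv2.resize(a,(400,400)); b=cv2.resize(b,(400,300)); c=cv2.resize(c[:,:],(400,250))
o=np.zeros((560,800,3),np.uint8); o[:400,:400]=a; o[:300,400:]=b; o[305:555,400:]=c
cv2.imwrite('pics/m2.png',o)
```

```text
{'time_s': 1.4833, 'q': array([ 4.87304700e-01,  3.26592757e-02,  1.33316299e+00, -2.92304223e-04,
        1.77282023e+00,  5.99484658e-01]), 'dq': array([ 0.00368169, -0.0071439 , -0.00939586,  0.00344816, -0.00089711,
        0.0028195 ]), 'joint_efforts': array([ 2.78151948e-01, -4.09469461e+01, -3.95845985e+01,  7.74564408e-02,
       -2.48283270e-02, -7.03387312e-03]), 'tcp_pos': array([496.35201542, 301.40072136, 207.06535755]), 'ee_rot': array([7.45654438e-01, 6.66331196e-01, 1.39779323e-03, 4.92465518e-04]), 'ft_force': array([ 0.23803981,  0.330005  , -0.22303004]), 'torque': array([ 0.02980614,  0.00782828, -0.01733795]), 'grip_force': 0.0, 'opening': 0.007939526116952535}
```

View pics/m2.png

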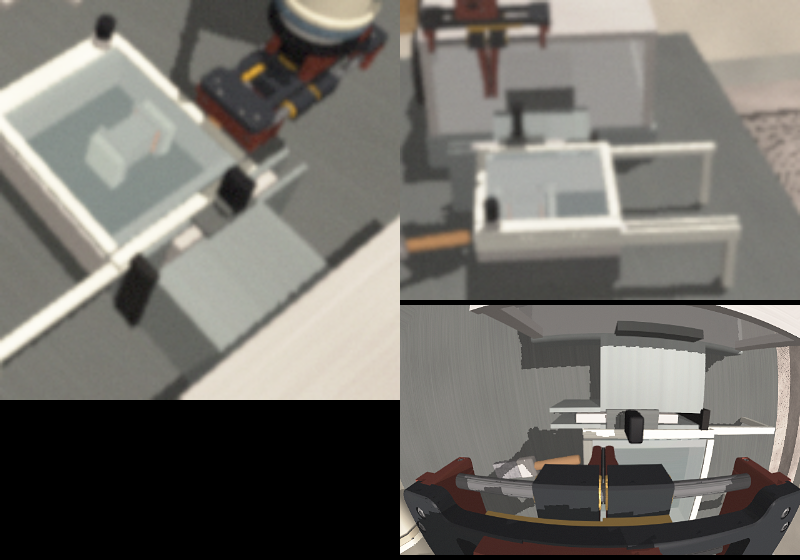

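Fingers are shut, short of and -x of the handle (handle in the wrist view at about (373,195)). Now I'll refine the handle position.

Run:
```python
from h import *
s=load('scene2');e=load('side2');w=load('wrist2')
def blob(d,u0,v0,u1,v1,n):
    c=d['pixels'][v0:v1,u0:u1].max(2)<60; k,l,st,ce=cv2.connectedComponentsWithStats(c.astype('uint8'))
    i=1+st[1:,4].argmax(); print(n,st[i]+[u0,v0,0,0,0],(ce[i]+[u0,v0]).round(1)); return tuple(ce[i]+[u0,v0])
hs=blob(s,443,283,466,310,'s'); hw=blob(w,350,165,395,230,'w'); he=blob(e,300,88,314,108,'e')
print(tri((s,*hs),(w,*hw),(e,*he)),tri((s,*hs),(w,*hw)))
for z in (130,150,169): print(onz(w,*hw,z).round(1))
# runner straight edges -> yaw from wrist w1 & wrist2: box long edges
for p in [(293*1,205),(375+210,205)]: print(onz(w,*p,112).round(1))
```

```text
s [448 287  13  18 154] [453.9 295.5]
w [ 359  167   32   54 1124] [372.8 194.8]
e [305  91   4  14  34] [306.4  96.7]
(array([533.90448782, 313.84887806, 148.14941989]), [1.4, 1.7, 1.0]) (array([532.84746491, 312.8794694 , 144.33501278]), [0.7, 0.7])
[534.7 308.3 130. ]
[532.  313.8 150. ]
[529.5 318.9 169. ]
[470.  302.2 112. ]
[783.8 264.2 112. ]
```

Request:
{"fn": "apply_moves", "kwargs": {"moves": [[-0.007,0.017,0,0,0,0,1],[0,0,-0.03,0,0,0,1],[0,0,-0.03,0,0,0,1],[0,0,0,0,0,0,1],[0,0,0,0,0,0,1]]}}

```text
time_s: 1.9
tcp_pos: [488.1, 318.4, 145.0]
ee_rot: [0.745, 0.667, -0.001, -0.0]
ft_force: [1.4, -0.4, 0.4]
opening: 0.004
grip_force: 0.0
```

Request:
{"fn": "apply_moves", "kwargs": {"moves": [[0.01,-0.0012,0,0,0,0,1],[0.01,-0.0012,0,0,0,0,1],[0.008,-0.001,0,0,0,0,1],[0.008,-0.001,0,0,0,0,1],[0,0,0,0,0,0,1]]}}

```text
time_s: 2.32
tcp_pos: [526.1, 314.7, 145.8]
ee_rot: [0.745, 0.667, 0.001, 0.0]
ft_force: [0.5, 0.7, 0.8]
opening: 0.005
grip_force: 0.0
```

Run:
```python
from h import *
w=snap('wrist','w3'); st=manip.read_state(); print(st['tcp_pos'],st['ft_force'])
c=cv2.imread('pics/w3.png'); cv2.imwrite('pics/m3.png',cv2.resize(c[120:340,220:460],None,fx=2.5,fy=2.5))
```

```text
[525.22503633 314.73463978 145.25808262] [ 0.26115655 -0.0858634  -0.72813261]
```

View pics/m3.png

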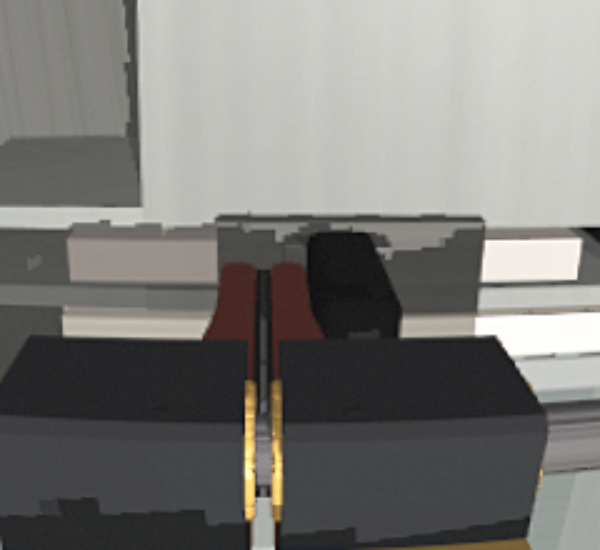

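The finger touches the post, and the gate is sliding along with it. I'll keep pushing in small steps.

Request:
{"fn": "apply_moves", "kwargs": {"moves": [[0.006,-0.0007,0,0,0,0,1],[0.006,-0.0007,0,0,0,0,1],[0.004,-0.0005,0,0,0,0,1],[0,0,0,0,0,0,1]]}}

```text
time_s: 2.7
tcp_pos: [540.7, 313.0, 144.7]
ee_rot: [0.745, 0.667, 0.0, 0.0]
ft_force: [-0.8, -0.0, -0.3]
opening: 0.008
grip_force: 0.4
```

Request:
{"fn": "apply_moves", "kwargs": {"moves": [[0.003,-0.0003,0,0,0,0,1],[0.002,-0.0003,0,0,0,0,1],[0,0,0,0,0,0,1]]}}

```text
time_s: 2.95
tcp_pos: [545.2, 312.5, 144.7]
ee_rot: [0.745, 0.667, -0.0, -0.0]
ft_force: [-1.2, 0.2, 1.7]
opening: 0.006
grip_force: 0.6
```

Request:
{"fn": "apply_moves", "kwargs": {"moves": [[0.003,-0.0003,0,0,0,0,1],[0.002,-0.0003,0,0,0,0,1],[0,0,0,0,0,0,1]]}}

```text
time_s: 3.2
tcp_pos: [550.3, 311.9, 144.7]
ee_rot: [0.745, 0.667, 0.0, 0.0]
ft_force: [-1.4, 0.5, -1.1]
opening: -0.001
grip_force: 0.6
```

Request:
{"fn": "apply_moves", "kwargs": {"moves": [[0.003,-0.0003,0,0,0,0,1],[0.002,-0.0003,0,0,0,0,1],[0,0,0,0,0,0,1]]}}

```text
time_s: 3.45
tcp_pos: [554.9, 311.4, 144.7]
ee_rot: [0.745, 0.667, -0.0, -0.0]
ft_force: [-4.2, 1.0, 0.6]
opening: 0.007
grip_force: 1.9
```

Request:
{"fn": "apply_moves", "kwargs": {"moves": [[0.003,-0.0003,0,0,0,0,1],[0.002,-0.0003,0,0,0,0,1],[0,0,0,0,0,0,1],[0,0,0,0,0,0,1]]}}

```text
time_s: 3.78
tcp_pos: [559.0, 311.0, 144.8]
ee_rot: [0.745, 0.667, -0.001, -0.001]
ft_force: [-7.1, 0.6, 1.3]
opening: 0.011
grip_force: 3.7
```

Request:
{"fn": "apply_moves", "kwargs": {"moves": [[0.002,-0.0002,0,0,0,0,1],[0,0,0,0,0,0,1],[0,0,0,0,0,0,1],[0,0,0,0,0,0,1],[0,0,0,0,0,0,1]]}}

```text
time_s: 4.2
tcp_pos: [560.6, 310.8, 144.8]
ee_rot: [0.745, 0.667, -0.001, -0.001]
ft_force: [-8.9, 0.7, 2.4]
opening: 0.002
grip_force: 4.4
```

Gate is home and the handle gave about 10 mm (8.9 N), held for more than 0.3 s. Next: retreat and go to the knob.

Request:
{"fn": "apply_moves", "kwargs": {"moves": [[-0.015,0.0017,0,0,0,0,1],[-0.02,0.002,0.01,0,0,0,0.5],[-0.005,0,0.035,0,0,0,-0.5],[-0.005,-0.02,0.02,0,0,0,-0.5],[-0.008,-0.038,0,0,0,0,-0.5],[-0.008,-0.039,0,0,0,0,-0.5],[-0.008,-0.039,0,0,0,0,-0.5],[-0.008,-0.039,0,0,0,0,-0.5]]}}

```text
time_s: 4.87
tcp_pos: [485.0, 137.5, 210.2]
ee_rot: [0.745, 0.667, 0.001, 0.001]
ft_force: [0.3, -0.7, 0.7]
opening: 0.493
grip_force: 0.0
```

Request:
{"fn": "apply_moves", "kwargs": {"moves": [[-0.008,-0.038,0,0,0,0,-0.5],[0,0,0,0,0,0,-0.5],[0,0,0,0,0,0,-0.5]]}}

```text
time_s: 5.12
tcp_pos: [477.5, 99.3, 210.6]
ee_rot: [0.746, 0.666, 0.001, 0.001]
ft_force: [0.0, -0.8, -1.2]
opening: 0.724
grip_force: 0.0
```

Run:
```python
from h import *
s=snap('scene','scene4');w=snap('wrist','w4'); e=snap('side','side4'); st=manip.read_state(); print(st['time_s'],st['tcp_pos'],st['ft_force'])
def blob(d,u0,v0,u1,v1,n):
    c=d['pixels'][v0:v1,u0:u1].max(2)<60; k,l,st,ce=cv2.connectedComponentsWithStats(c.astype('uint8'))
    i=1+st[1:,4].argmax(); print(n,st[i]+[u0,v0,0,0,0],(ce[i]+[u0,v0]).round(1)); return tuple(ce[i]+[u0,v0])
hs=blob(s,420,280,466,325,'handle s'); he=blob(e,300,80,330,112,'handle e'); print(tri((s,*hs),(e,*he)),onz(s,*hs,148))
a=cv2.resize(s['pixels'][210:350,360:500],(400,400))[:,:,::-1]; c=cv2.resize(w['pixels'],None,fx=.62,fy=.62)[:,:,::-1]; b=cv2.resize(e['pixels'][80:180,270:370],(300,300))[:,:,::-1]
o=np.zeros((560,800,3),np.uint8); o[:400,:400]=a; o[:c.shape[0],400:400+c.shape[1]]=c; o[255:555,420:720]=b
cv2.imwrite('pics/m4.png',o)
```

```text
5.2667 [477.36587834 101.98088841 209.92518114] [-0.08900401  0.11368271  0.56856134]
handle s [437 295  13  18 147] [443.4 303.3]
handle e [305  82  18  23  94] [313.4  90.2]
(array([570.94691456, 316.02824443, 165.17736784]), [10.6, 10.6]) [572.09291871 310.246053   148.        ]
```

View pics/m4.png

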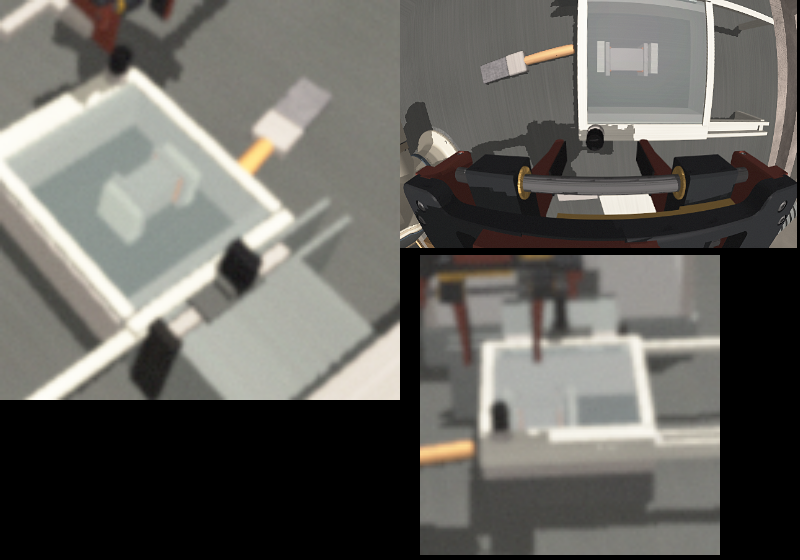

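The handle has moved to about (572,310), gate shut. The knob is at wrist pixel (314,222), just ahead of the fingers.

Run:
```python
from h import *
s=load('scene0');w1=load('w1');w=load('w4');w2=load('wrist2')
c=(w['pixels'][200:242,295:335].max(2)<60).astype('uint8'); k,l,st,ce=cv2.connectedComponentsWithStats(c); i=1+st[1:,4].argmax()
p=ce[i]+[295,200]; print(st[i],p)
print(tri((w,*p),(w1,240.3,226.9),(s,401.4,230.6)), onz(w,*p,138),onz(w1,240.3,226.9,138))
# top face: row extents in the wrist picture
for z in (124,152): print(z,onz(w,*p,z).round(1))
```

```text
[  0   7  40  35 898] [314.96547884 225.64365256]
(array([468.68211068,  89.29487299, 137.93997756]), [0.4, 0.8, 0.5]) [469.07628717  89.26239731 138.        ] [468.04747696  89.79856158 138.        ]
124 [468.1  84.2 124. ]
152 [470.1  94.3 152. ]
```

Request:
{"fn": "apply_moves", "kwargs": {"moves": [[-0.0085,-0.0125,-0.005,0,0,0,-0.5],[0,0,-0.035,0,0,0,-0.5],[0,0,-0.035,0,0,0,-0.5],[0,0,0,0,0,0,0.3],[0,0,0,0,0,0,1],[0,0,0,0,0,0,1],[0,0,0,0,0,0,1]]}}

```text
time_s: 5.85
tcp_pos: [469.8, 89.4, 137.8]
ee_rot: [0.745, 0.668, 0.002, 0.001]
ft_force: [-0.2, -0.2, -0.7]
opening: 0.487
grip_force: 0.0
```

Request:
{"fn": "apply_moves", "kwargs": {"moves": [[0,0,-0.004,0,0,0,1],[0,0,0,0,0,0,1],[0,0,0,0,0,0,1],[0,0,0,0,0,0,1],[0,0,0,0,0,0,1]]}}

```text
time_s: 6.27
tcp_pos: [468.7, 88.8, 131.6]
ee_rot: [0.745, 0.667, 0.0, 0.0]
ft_force: [-1.3, 1.0, 2.0]
opening: 0.245
grip_force: 30.0
```

Knob gripped (21.6 mm). Lifting 15 mm.

Request:
{"fn": "apply_moves", "kwargs": {"moves": [[0,0,0.008,0,0,0,1],[0,0,0.007,0,0,0,1],[0,0,0,0,0,0,1],[0,0,0,0,0,0,1]]}}

```text
time_s: 6.6
tcp_pos: [468.1, 88.9, 145.3]
ee_rot: [0.745, 0.667, -0.0, -0.001]
ft_force: [1.0, 2.3, -8.3]
opening: 0.245
grip_force: 30.0
```

Request:
{"fn": "apply_moves", "kwargs": {"moves": [[0.008,-0.0009,0,0,0,0,1],[0.012,-0.0014,0,0,0,0,1],[0.012,-0.0014,0,0,0,0,1],[0.008,-0.0009,0,0,0,0,1],[0,0,0,0,0,0,1]]}}

```text
time_s: 7.02
tcp_pos: [509.6, 84.1, 144.8]
ee_rot: [0.745, 0.667, -0.0, -0.0]
ft_force: [1.4, 2.8, -8.7]
opening: 0.246
grip_force: 30.0
```

Request:
{"fn": "apply_moves", "kwargs": {"moves": [[0.015,-0.0018,0,0,0,0,1],[0.02,-0.0024,0,0,0,0,1],[0.02,-0.0024,0,0,0,0,1],[0.02,-0.0024,0,0,0,0,1],[0.016,-0.0019,0,0,0,0,1],[0.008,-0.0009,0,0,0,0,1],[0.004,-0.0005,0,0,0,0,1],[0,0,0,0,0,0,1]]}}

```text
time_s: 7.68
tcp_pos: [611.9, 72.2, 145.3]
ee_rot: [0.745, 0.667, 0.0, -0.0]
ft_force: [3.1, 4.8, -8.4]
opening: 0.245
grip_force: 30.0
```

Request:
{"fn": "apply_moves", "kwargs": {"moves": [[0.003,-0.0002,0,0,0,0,1],[0.0025,-0.0002,0,0,0,0,1],[0,0,0,0,0,0,1],[0,0,0,0,0,0,1]]}}

```text
time_s: 8.02
tcp_pos: [616.8, 71.6, 146.1]
ee_rot: [0.745, 0.667, 0.0, 0.0]
ft_force: [1.2, 3.7, -9.0]
opening: 0.244
grip_force: 30.0
```

Request:
{"fn": "apply_moves", "kwargs": {"moves": [[0,0,-0.004,0,0,0,1],[0,0,-0.004,0,0,0,1],[0,0,0,0,0,0,1]]}}

```text
time_s: 8.27
tcp_pos: [617.0, 71.6, 137.2]
ee_rot: [0.745, 0.667, 0.0, 0.0]
ft_force: [1.2, 4.6, -7.0]
opening: 0.25
grip_force: 30.0
```

The pin is entering the hole, since the spring is still pulling down at 5.6 mm of lift. I'll lower it the rest of the way and release.

Request:
{"fn": "apply_moves", "kwargs": {"moves": [[0,0,-0.005,0,0,0,1],[0,0,0,0,0,0,1],[0,0,0,0,0,0,-1],[0,0,0,0,0,0,-1],[0,0,0.02,0,0,0,-1],[0,0,0.04,0,0,0,-1],[-0.02,0.03,0.03,0,0,0,-1],[-0.02,0.03,0.015,0,0,0,-1]]}}

```text
time_s: 8.93
tcp_pos: [580.7, 126.2, 240.2]
ee_rot: [0.747, 0.665, 0.003, 0.003]
ft_force: [-0.1, 0.6, -0.3]
opening: 0.657
grip_force: 0.0
```

Request:
{"fn": "apply_moves", "kwargs": {"moves": [[-0.025,0.032,0.0,0,0,0,-1],[0,0,0,0,0,0,-1],[0,0,0,0,0,0,-1]]}}

```text
time_s: 9.18
tcp_pos: [554.1, 160.8, 237.0]
ee_rot: [0.744, 0.668, 0.002, 0.002]
ft_force: [0.9, 0.2, 0.0]
opening: 0.89
grip_force: 0.0
```

Run:
```python
from h import *
s=snap('scene','s5');w=snap('wrist','w5'); e=snap('side','e5'); st=manip.read_state(); print(st['time_s'],st['tcp_pos'],st['ft_force'])
a=cv2.resize(s['pixels'][210:350,330:470],(400,400))[:,:,::-1]; c=cv2.resize(w['pixels'],None,fx=.62,fy=.62)[:,:,::-1]; b=cv2.resize(e['pixels'][80:180,270:370],(300,300))[:,:,::-1]
o=np.zeros((560,800,3),np.uint8); o[:400,:400]=a; o[:c.shape[0],400:400+c.shape[1]]=c; o[255:555,420:720]=b
cv2.imwrite('pics/m5.png',o)
```

```text
9.3333 [554.79287521 158.88329283 234.61408879] [-0.23013451 -0.48587508  0.30105521]
```

View pics/m5.png

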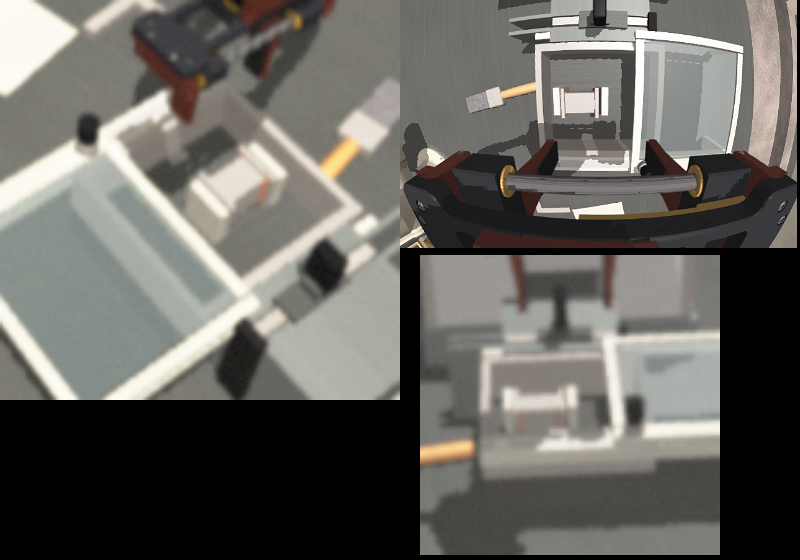

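Run:
```python
from h import *
s=load('s5');w=load('w5');e=load('e5');s0=load('scene0')
def blob(d,u0,v0,u1,v1,n,t=60,inv=0):
    g=d['pixels'][v0:v1,u0:u1]; c=(g.max(2)<t) if not inv else (g.min(2)>t); k,l,st,ce=cv2.connectedComponentsWithStats(c.astype('uint8'))
    i=1+st[1:,4].argmax(); print(n,st[i]+[u0,v0,0,0,0],(ce[i]+[u0,v0]).round(1)); return tuple(ce[i]+[u0,v0]),(l==i)
ks,_=blob(s,352,246,370,263,'s'); ke,_=blob(e,336,124,347,140,'e')
print('knob',tri((s,*ks),(e,*ke)),onz(s,*ks,138).round(1),onz(s,*ks,148).round(1))
p,m=blob(w,235,130,345,200,'spacer',150,1)
cv2.imwrite('pics/x.png',m.astype('uint8')*255)
ys,xs=np.nonzero(m); print(cv2.minAreaRect(np.stack([xs,ys],1).astype('float32')))
for z in (85,95): print(z,onz(w,*p,z).round(1))
for r in range(130,200,4): print(r,''.join('#' if x else '.' for x in m[r-130,::2]))
```

```text
s [357 251   7   9  48] [360.3 254.8]
e [340 129   4   7  23] [341.2 132. ]
knob (array([617.91474734,  70.34213245, 136.63207448]), [0.9, 0.9]) [617.8  71.2 138. ] [623.3  75.7 148. ]
spacer [ 259  142   62   49 2112] [290.4 165.4]
((54.499996185302734, 35.999996185302734), (47.99999237060547, 60.99999237060547), 90.0)
85 [523.8 185.7  85. ]
95 [525.1 187.2  95. ]
130 .......................................................
134 .......................................................
138 .......................................................
142 ........................................###............
146 ............###.........................###............
150 ............###.#######################.###............
154 ............###.#######################.###............
158 ............###.#######################.###............
162 .............##.###########################............
166 .............##.###########################............
170 .............##############################............
174 ............###############################............
178 .............##########################.###............
182 .............###........................###............
186 .............###........................###............
190 .............###........................###............
194 .......................................................
198 .......................................................
```

Run:
```python
from h import *
s=load('s5');w=load('w5');e=load('e5');s0=load('scene0');e0=load('side0')
print('nest',onz(s0,288,190,12).round(),onz(e0,346,262,12).round(),'pad',onz(s0,325,224,0).round(),onz(e0,326,212,0).round(),'square',onz(s0,375,215,8).round(),'hammer',onz(s0,325,180,10).round(),onz(e0,235,235,10).round(),onz(e0,312,260,10).round(),'can',onz(e0,401,265,0).round(),'offcut',onz(e0,383,235,12).round(),'wrench',onz(e0,395,225,0).round())
g=s['pixels'][250:310,385:445]; m=(g.min(2)>150).astype('uint8'); k,l,st,ce=cv2.connectedComponentsWithStats(m); 
for r in range(0,60,2): print(250+r,''.join('#' if x else '.' for x in m[r]))
```

```text
nest [ 544. -362.   12.] [ 545. -374.   12.] pad [ 542. -160.    0.] [ 526. -159.    0.] square [391. -73.   8.] hammer [ 406. -315.   10.] [ 248. -217.   10.] [ 456. -349.   10.] can [ 692. -401.    0.] offcut [ 670. -296.   12.] wrench [ 720. -253.    0.]
250 ####........................................................
252 #..####..............................###....................
254 ..####...............................######.................
256 .......................................#####................
258 .........................................######.............
260 ................................####.......######...........
262 .............................#########.......######.........
264 ..............................##########.......######.......
266 ...........................###############.......######.....
268 .......................#####################.......######...
270 ...............##...##########################.......#######
272 .............#########################.######...........####
274 ............########################......................
[... 407 characters left out ...]
##..........#.................................####
290 ....##########........#..............................#######
292 .....###########.....#............................##########
294 .......###########.............................#########....
296 .........##########..........................#########......
298 ...........##########.....................###########.......
300 ##...........##########................############.........
302 ####...........##########...........#############...........
304 ######...........##########......###############............
306 ########..........###########.###################...........
308 #########...........############################............
```

Run:
```python
from h import *
s=load('s5');w=load('w5');w4=load('w4');w1=load('w1')
print(tri((s,412,271),(w,290.4,165.4)),onz(s,412,271,92).round(1))
for n,a in (('w4',w4),('w1',w1)):
    print(n,tri((w,290.4,165.4),(a,*( (296.5,134) if n=='w1' else ((628-400)/.62,58/.62)))))
```

```text
(array([525.8611    , 186.01713524,  97.29386907]), [1.6, 1.6]) [522.9 182.8  92. ]
w4 (array([525.14412762, 187.20897706,  95.24315776]), [0.0, 0.0])
w1 (array([526.98441223, 187.27038196,  99.36904297]), [1.4, 1.4])
```

Spacer centre is (525.5,187), top about 95, and the pin is down (knob z 137). I'll turn the tool 90° above it.

Request:
{"fn": "apply_moves", "kwargs": {"moves": [[-0.0037,0.0035,0,0,0,0.12,-1],[-0.0037,0.0035,0,0,0,0.12,-1],[-0.0037,0.0035,0,0,0,0.12,-1],[-0.0037,0.0035,0,0,0,0.12,-1],[-0.0037,0.0035,0,0,0,0.12,-1],[-0.0037,0.0035,0,0,0,0.12,-1],[-0.0037,0.0035,0,0,0,0.12,-1],[-0.0034,0.0035,0,0,0,0.12,-1]]}}

```text
time_s: 10.0
tcp_pos: [525.6, 186.7, 233.9]
ee_rot: [0.351, 0.936, -0.001, -0.0]
ft_force: [0.2, -0.3, 0.4]
opening: 1.003
grip_force: 0.0
```

Request:
{"fn": "apply_moves", "kwargs": {"moves": [[0,0,-0.005,0,0,0.12,-1],[0,0,-0.005,0,0,0.12,-1],[0,0,-0.005,0,0,0.12,-1],[0,0,-0.005,0,0,0.12,-1],[0,0,-0.005,0,0,0.13,-1],[0,0,0,0,0,0,-1],[0,0,0,0,0,0,-1]]}}

```text
time_s: 10.58
tcp_pos: [525.4, 186.9, 208.8]
ee_rot: [0.061, 0.998, -0.0, -0.001]
ft_force: [-0.0, 0.4, 0.7]
opening: 1.001
grip_force: 0.0
```

Run:
```python
from h import *
w=snap('wrist','w6'); st=manip.read_state(); print(st['time_s'],st['tcp_pos'],st['ee_rot'],st['q'])
from scipy.spatial.transform import Rotation as Ro
print(Ro.from_quat(st['ee_rot']).as_matrix().round(3))
g=w['pixels']; 
# project estimate of spacer corners via inverse: report mask near predicted
m=(g[60:300,150:500].min(2)>150)
for r in range(0,240,6): print(60+r,''.join('#' if x else '.' for x in m[r,::4]))
```

```text
10.6333 [525.38649579 187.16371274 209.29651584] [ 6.06070612e-02  9.98161643e-01 -2.56906041e-04 -2.29972846e-04] [ 2.81425861e-01 -2.56364589e-02  1.38765231e+00 -3.37122933e-04
  1.78018244e+00 -1.16815198e+00]
[[-0.993  0.121 -0.   ]
 [ 0.121  0.993 -0.   ]
 [ 0.    -0.001 -1.   ]]
60 ...............................................##.......................................
66 ...............................................##.......................................
72 ................................................#...........................##..........
78 ................................................##..........................##....#.....
84 ................................................##..........................##....#.....
90 ................................................##..........................##....#.....
96 ............................................................................##....#.....
102 ............................................................................##....#.....
108 ........................................................................
[... 2199 characters left out ...]
.................................................
258 ........................................................................................
264 ................................................................................#.......
270 ...............................................................................##.......
276 ........................#...............................................................
282 ........................................................................................
288 ........................................................................................
294 ........................................................................................
```

Tube lies centred between the fingers (columns 310–342). Descend and grip.

Request:
{"fn": "apply_moves", "kwargs": {"moves": [[0,0,-0.04,0,0,0,-1],[0,0,-0.04,0,0,0,-1],[0,0,-0.035,0,0,0,-1],[0,0,-0.02,0,0,0,-1],[0,0,-0.008,0,0,0,-1],[0,0,0,0,0,0,-1],[0,0,0,0,0,0,0]]}}

```text
time_s: 11.22
tcp_pos: [525.6, 188.1, 67.9]
ee_rot: [0.059, 0.998, 0.0, 0.001]
ft_force: [0.3, 0.8, 0.7]
opening: 0.958
grip_force: 0.0
```

Request:
{"fn": "apply_moves", "kwargs": {"moves": [[0,0,0,0,0,0,1],[0,0,0,0,0,0,1],[0,0,0,0,0,0,1],[0,0,0,0,0,0,1],[0,0,0,0,0,0,1],[0,0,0,0,0,0,1],[0,0,0,0,0,0,1]]}}

```text
time_s: 11.8
tcp_pos: [524.9, 188.1, 66.6]
ee_rot: [0.058, 0.998, -0.0, 0.0]
ft_force: [0.1, 0.6, -0.0]
opening: 0.432
grip_force: 0.0
```

Request:
{"fn": "apply_moves", "kwargs": {"moves": [[0,0,0,0,0,0,1],[0,0,0,0,0,0,1],[0,0,0,0,0,0,1]]}}

```text
time_s: 12.05
tcp_pos: [524.8, 187.7, 66.5]
ee_rot: [0.058, 0.998, -0.0, -0.0]
ft_force: [-1.1, -2.0, 0.9]
opening: 0.363
grip_force: 30.0
```

Spacer gripped (32 mm). Lift straight out.

Request:
{"fn": "apply_moves", "kwargs": {"moves": [[0,0,0.01,0,0,0,1],[0,0,0.03,0,0,0,1],[0,0,0.035,0,0,0,1],[0,0,0.035,0,0,0,1],[0,-0.01,0.025,0,0,0,1],[0,-0.03,0,0,0,0,1],[0,-0.037,0,0,0,0,1],[0,-0.037,0,0,0,0,1]]}}

```text
time_s: 12.72
tcp_pos: [524.7, 73.8, 202.2]
ee_rot: [0.057, 0.998, 0.0, 0.0]
ft_force: [0.7, 0.0, -3.9]
opening: 0.36
grip_force: 30.0
```

Request:
{"fn": "apply_moves", "kwargs": {"moves": [[0,-0.037,0,0,0,0,1],[0,-0.037,0,0,0,0,1],[0,-0.037,0,0,0,0,1],[0,-0.037,0,0,0,0,1],[0,-0.037,0,0,0,0,1],[0,-0.03,0,0,0,0,1],[0,-0.012,0,0,0,0,1],[0,0,0,0,0,0,1]]}}

```text
time_s: 13.38
tcp_pos: [524.4, -155.3, 201.0]
ee_rot: [0.06, 0.998, 0.0, -0.001]
ft_force: [0.3, 0.3, -4.2]
opening: 0.362
grip_force: 30.0
```

Run:
```python
from h import *
w=snap('wrist','w7'); s=snap('scene','s7'); e=snap('side','e7'); st=manip.read_state(); print(st['time_s'],st['tcp_pos'],st['ft_force'],st['opening'])
a=cv2.resize(s['pixels'][150:310,250:410],(400,400))[:,:,::-1]; c=cv2.resize(w['pixels'],None,fx=.62,fy=.62)[:,:,::-1]; b=cv2.resize(e['pixels'][150:300,200:400],(400,300))[:,:,::-1]
o=np.zeros((560,800,3),np.uint8); o[:400,:400]=a; o[:c.shape[0],400:400+c.shape[1]]=c; o[255:555,400:]=b
cv2.imwrite('pics/m7.png',o)
```

```text
13.5333 [ 524.96524806 -151.75875912  201.3747646 ] [-0.213691   -0.46942318 -3.7668454 ] 0.3640023463089051
```

View pics/m7.png

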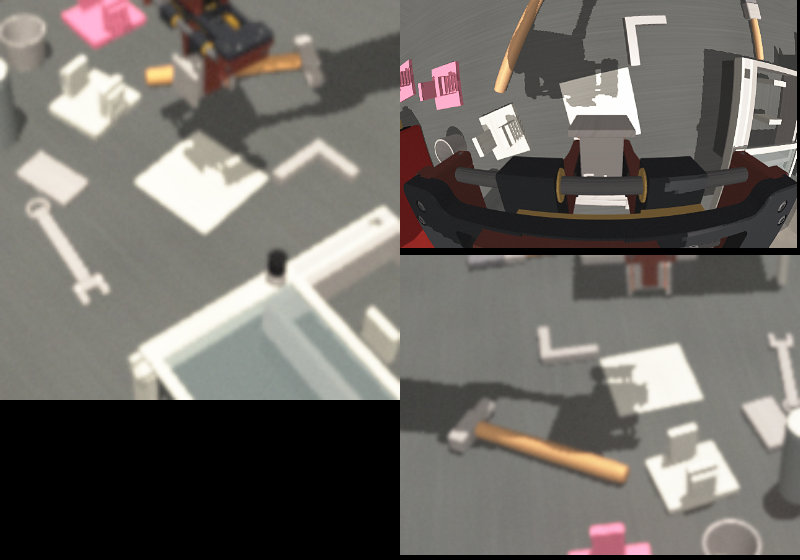

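Run:
```python
from h import *
s=load('s7');e=load('e7')
E=lambda x,y:((x-400)/2+200,(y-255)/2+150)
S=lambda x,y:(x/2.5+250,y/2.5+150)
print('pad',onz(s,*S(200,183),0).round(),onz(e,*E(652,378),0).round())
print('pad corners side',[onz(e,*E(*p),0).round()[:2] for p in [(600,362),(680,344),(703,395),(617,416)]])
c={k:onz(e,*E(*p),12)[:2] for k,p in dict(L=(647,460),T=(705,437),R=(740,485),B=(680,510)).items()}
print({k:v.round() for k,v in c.items()})
for a,b in ['LT','TR','BR','LB']: d=c[b]-c[a]; print(a,b,np.linalg.norm(d).round(),np.degrees(np.arctan2(d[1],d[0])).round(1))
print('centre',sum(c.values())/4)
print('scene corners',[onz(s,*S(*p),12).round()[:2] for p in [(50,100),(92,137),(140,97)]])
print('wall tops scene',[onz(s,*S(*p),67).round()[:2] for p in [(73,63),(112,80)]])
```

```text
pad [ 527. -152.    0.] [ 527. -157.    0.]
pad corners side [array([ 452., -106.]), array([585., -86.]), array([ 597., -208.]), array([ 462., -228.])]
{'L': array([ 491., -330.]), 'T': array([ 579., -303.]), 'R': array([ 606., -396.]), 'B': array([ 520., -422.])}
L T 92.0 17.2
T R 97.0 -73.5
B R 91.0 16.8
L B 96.0 -72.7
centre [ 548.87307326 -362.68633864]
scene corners [array([ 593., -406.]), array([ 592., -307.]), array([ 491., -324.])]
wall tops scene [array([ 552., -397.]), array([ 532., -332.])]
```

Nest centre is near (549,-363), x axis about +17°. Setting the spacer down on the pad here.

Request:
{"fn": "apply_moves", "kwargs": {"moves": [[0,0,-0.03,0,0,0,1],[0,0,-0.035,0,0,0,1],[0,0,-0.035,0,0,0,1],[0,0,-0.035,0,0,0,1],[0,0,-0.025,0,0,0,1],[0,0,-0.012,0,0,0,1],[0,0,-0.003,0,0,0,1],[0,0,0,0,0,0,1]]}}

```text
time_s: 14.2
tcp_pos: [525.0, -151.9, 26.6]
ee_rot: [0.057, 0.998, 0.0, -0.0]
ft_force: [-0.4, 1.2, -3.2]
opening: 0.362
grip_force: 30.0
```

Request:
{"fn": "apply_moves", "kwargs": {"moves": [[0,0,-0.003,0,0,0,1],[0,0,-0.0015,0,0,0,1],[0,0,0,0,0,0,1],[0,0,0,0,0,0,1]]}}

```text
time_s: 14.53
tcp_pos: [525.6, -153.2, 23.3]
ee_rot: [0.058, 0.998, -0.0, 0.001]
ft_force: [0.3, 0.3, -3.7]
opening: 0.363
grip_force: 30.0
```

Request:
{"fn": "apply_moves", "kwargs": {"moves": [[0,0,-0.0015,0,0,0,1],[0,0,0,0,0,0,1],[0,0,0,0,0,0,1]]}}

```text
time_s: 14.78
tcp_pos: [525.6, -153.3, 21.7]
ee_rot: [0.058, 0.998, -0.0, 0.001]
ft_force: [-0.2, 0.7, 1.5]
opening: 0.366
grip_force: 30.0
```

Contact: force flipped from -3.7 to +1.5. Release, rise, and turn back 90°.

Request:
{"fn": "apply_moves", "kwargs": {"moves": [[0,0,0,0,0,0,-1],[0,0,0,0,0,0,-1],[0,0,0,0,0,0,-1],[0,0,0.015,0,0,0,-1],[0,0,0.035,0,0,0,-1],[0,0,0.04,0,0,0,-1],[0,0,0.04,0,0,-0.05,-1],[0,0,0.01,0,0,-0.12,-1]]}}

```text
time_s: 15.45
tcp_pos: [527.0, -153.7, 168.5]
ee_rot: [0.143, 0.99, -0.001, 0.005]
ft_force: [1.1, -0.8, 0.9]
opening: 0.927
grip_force: 0.0
```

Request:
{"fn": "apply_moves", "kwargs": {"moves": [[0,0,0,0,0,-0.12,-1],[0,0,0,0,0,-0.12,-1],[0,0,0,0,0,-0.12,-1],[0,0,0,0,0,-0.12,-1],[0,0,0,0,0,-0.12,-1],[0,0,0,0,0,-0.12,-1],[0,0,0,0,0,-0.12,-1],[0,0,0,0,0,-0.12,-1]]}}

```text
time_s: 16.12
tcp_pos: [524.9, -152.9, 160.5]
ee_rot: [0.586, 0.81, -0.0, -0.0]
ft_force: [0.3, 0.1, -0.3]
opening: 1.003
grip_force: 0.0
```

Request:
{"fn": "apply_moves", "kwargs": {"moves": [[0,0,0,0,0,-0.12,-1],[0,0,0,0,0,-0.12,-1],[0,0,0,0,0,-0.12,-1],[0,0,0,0,0,-0.08,-1],[0,0,0,0,0,0,-1],[0,0,0,0,0,0,-1]]}}

```text
time_s: 16.62
tcp_pos: [524.9, -152.9, 160.5]
ee_rot: [0.746, 0.666, -0.0, -0.0]
ft_force: [-0.5, 0.9, 0.1]
opening: 0.995
grip_force: 0.0
```

Run:
```python
from h import *
w=snap('wrist','w8'); st=manip.read_state(); print(st['time_s'],st['tcp_pos'],st['opening'])
from scipy.spatial.transform import Rotation as Ro
print(Ro.from_quat(st['ee_rot']).as_matrix().round(3))
cv2.imwrite('pics/w8g.png',w['pixels'][:,:,::-1])
```

```text
16.6667 [ 524.87146999 -152.90163174  160.45823903] 1.0001549496491988
[[ 0.112  0.994 -0.   ]
 [ 0.994 -0.112  0.   ]
 [ 0.    -0.    -1.   ]]
```

View pics/w8g.png

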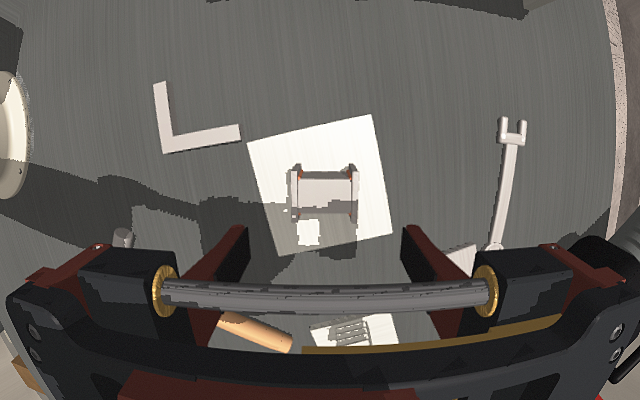

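The spacer stands upright on the pad at (324,190), aligned with the jaws; plates at columns 292 and 357. Descend and take it across the end plates.

Request:
{"fn": "apply_moves", "kwargs": {"moves": [[0,0,-0.035,0,0,0,-1],[0,0,-0.04,0,0,0,-1],[0,0,-0.035,0,0,0,-1],[0,0,-0.02,0,0,0,-1],[0,0,-0.008,0,0,0,-1],[0,0,0,0,0,0,-1],[0,0,0,0,0,0,1],[0,0,0,0,0,0,1]]}}

```text
time_s: 17.33
tcp_pos: [526.3, -153.4, 25.0]
ee_rot: [0.746, 0.666, 0.001, 0.002]
ft_force: [0.5, 0.3, 0.8]
opening: 0.885
grip_force: 0.0
```

Request:
{"fn": "apply_moves", "kwargs": {"moves": [[0,0,0,0,0,0,1],[0,0,0,0,0,0,1],[0,0,0,0,0,0,1],[0,0,0,0,0,0,1],[0,0,0,0,0,0,1]]}}

```text
time_s: 17.75
tcp_pos: [525.4, -153.2, 24.1]
ee_rot: [0.747, 0.665, 0.0, 0.001]
ft_force: [-2.7, 0.6, 6.4]
opening: 0.68
grip_force: 30.0
```

Gripped across the plates (60 mm). Lift and move beyond the nest for a close look, turning toward nest yaw.

Request:
{"fn": "apply_moves", "kwargs": {"moves": [[0,0,0.01,0,0,0,1],[0,0,0.03,0,0,0,1],[0,0,0.035,0,0,0,1],[0,0,0.035,0,0,0,1],[0,0,0.035,0,0,0,1],[0.002,-0.015,0.03,0,0,0.05,1],[0.003,-0.03,0.01,0,0,0.06,1],[0.003,-0.034,0,0,0,0.06,1]]}}

```text
time_s: 18.42
tcp_pos: [534.4, -232.0, 212.9]
ee_rot: [0.685, 0.728, 0.001, 0.004]
ft_force: [1.6, -0.4, -3.2]
opening: 0.681
grip_force: 30.0
```

Request:
{"fn": "apply_moves", "kwargs": {"moves": [[0.003,-0.034,0,0,0,0.06,1],[0.003,-0.034,0,0,0,0.06,1],[0.003,-0.034,0,0,0,0.06,1],[0.003,-0.034,0,0,0,0.06,1],[0.003,-0.034,0,0,0,0,1],[0.001,-0.018,0,0,0,0,1],[0,-0.004,0,0,0,0,1],[0,0,0,0,0,0,1]]}}

```text
time_s: 19.08
tcp_pos: [548.3, -425.0, 206.0]
ee_rot: [0.596, 0.803, 0.0, -0.001]
ft_force: [0.6, 0.5, -3.1]
opening: 0.684
grip_force: 30.0
```

Run:
```python
from h import *
w=snap('wrist','w9'); st=manip.read_state(); print(st['time_s'],st['tcp_pos'],st['opening'],st['ft_force'])
from scipy.spatial.transform import Rotation as Ro
print(Ro.from_quat(st['ee_rot']).as_matrix().round(3))
g=w['pixels'].astype(int)
for r in range(0,280,5): print('%3d'%r,''.join('#' if x.min()>185 else '+' if x.min()>140 else 'p' if x[0]-x[1]>50 else '.' for x in g[r,120:520:3]))
```

```text
19.1333 [ 548.6657212  -423.74225912  206.55596198] 0.680624715578865 [ 0.02572745  1.05808412 -3.01576245]
[[-0.29   0.957 -0.001]
 [ 0.957  0.29   0.002]
 [ 0.002 -0.001 -1.   ]]
  0 .................p.pp.pp......................................#####################################...................................
  5 ..................pppp..pp..............................................###########################..................................#
 10 ....................ppp..ppp....................................................+##################...................................
 15 ......................ppp..pp...........................................................###########...................................
 20 .......................ppp.+.pp...............................................................+###....................................
 25 .........................ppp...p.....................................................................................................#
 30 ..........................ppp.+.pp...............................................
[... 6164 characters left out ...]
.....
255 .....................................pp.................................+...+.........................................................
260 ......................................................................#######.........................................................
265 .....................................................................+######..........................................................
270 ......................................................................#######.........................................................
275 .....................................................................#######..........................................................
```

The mask shows the nest at columns 290–388, rows 82–175, ahead of the held spacer. A finer text map will give its corners.

Run:
```python
from h import *
w=load('w9'); g=cv2.cvtColor(w['pixels'],cv2.COLOR_RGB2GRAY)
print('    '+''.join(str(u//10%10) if u%10==0 else ' ' for u in range(280,396)))
for r in range(74,184,2): print('%3d '%r+''.join(' .:-=+*#%@'[min(9,g[r,u]//26)] for u in range(280,396)))
```

```text
8         9         0         1         2         3         4         5         6         7         8         9     
 74 =========-===--=----==-=---==--=======-==------========-=====-=-==-==---======--=---=----==----===---------------=--
 76 ======-======-===---==-======--======-==---=---==--=--==-======-==-===--=---=--=--=-=----=--=-====--=---------=-----
 78 =-======-==--==----==-==-===--=======-=---=--=*%#*++==--------------------===--=--=-=--------===---=-------===---=-=
 80 ===========--=---=----=--===--======-===-----=@@@@@@@@@@@@@@@@@@%%##**++====-----------=--=--===---=--=-----=------=
 82 =--===========----========-------------------+@@@@@@@@@@@@@@@@@@@@@@@@@@@@@@@@@@@@%*---=----====--=--=---=--=------=
 84 =======-==--==---@@@@@@@@@@@@@@@@@@%###**+---#@@@@@@@@@@@@@@@@@@@@@@@@@@@@@@@@@@@@@+-------==-=-==-==-----==--=-=-=-
 86 ==========-===-::@@@@@@@@@@@@@@@@@@+#@@@++++@@@@@@@@%%%%%%@@@@@@@@@@@@@@@@@@@@@@@@@------=-===------------=------=--
 88 =========--===-:=@@@@@@@@@@@@@@@@@@@+++++++*@@@@@@@@@@@@@@@@@@@@@@@@@@@@@@@@@@@@@@@=-------------=-------==----===--
 90 -=======--=
[... 4971 characters left out ...]
-::::::.-===---=*@@@@@@@@@@@@@@@@@@@@@@@@@@@@@@@@@@@@=----=--------------------------=---------
174 ======::::::::::::::::::::::::-=--------:..:--==+*#%%@@@@@@@@@@@@@@@@@@@@@-----------------------------------------=
176 ===-::::::::::::::::::::::::::::::::::::::::::::::.-=-------------===++*#*------------------------------==-------=--
178 ::::::::::::::::::::::::::::::::::::::::::::::::::::----==---------==--------=-----------=---------------=---------=
180 :::::::::::::::::::::::::::::::::::::::::::::::::::-=-=-==--=----=======----=----------=----------------=------=-==-
182 :::::::::::::::::::::::::::::::::::::::::::::::::::-=--==--------======----=----------=-----------------------=--===
```

Run:
```python
from h import *
w=load('w9')
P=dict(TL=(297,83.5),TR=(389.5,91.5),BR=(377.5,170),BL=(290.5,162.5))
c={k:onz(w,*p,12)[:2] for k,p in P.items()}
print({k:v.round(1) for k,v in c.items()},'ctr',(sum(c.values())/4).round(1))
for a,b in [('TL','TR'),('BL','BR'),('BL','TL'),('BR','TR')]:
    d=c[b]-c[a]; print(a,b,np.linalg.norm(d).round(1),np.degrees(np.arctan2(d[1],d[0])).round(2))
# walls: outer top edges z=67
for n,ps in (('top wall outer',[(325.5,79),(363.5,82.5)]),('bottom wall',[(317,174),(353.5,176),(316,155.5),(354,158)])):
    q=[onz(w,*p,67)[:2] for p in ps]; print(n,[x.round(1).tolist() for x in q],np.mean(q,0).round(1))
# height check: far-wall feature in side+wrist
from scipy.spatial.transform import Rotation as Ro
M=Ro.from_quat(w['state']['ee_rot']).as_matrix(); print('tool y yaw',np.degrees(np.arctan2(M[1,1],M[0,1])))
```

```text
{'TL': array([ 487.8, -329.7]), 'TR': array([ 588.9, -307.4]), 'BR': array([ 603.4, -397.2]), 'BL': array([ 505.6, -417.7])} ctr [ 546.4 -363. ]
TL TR 103.5 12.47
BL BR 99.8 11.85
BL TL 89.7 101.47
BR TR 91.0 99.15
top wall outer [[518.5, -322.7], [553.3, -315.2]] [ 535.9 -318.9]
bottom wall [[536.8, -411.8], [571.0, -403.5], [530.8, -394.9], [566.1, -386.7]] [ 551.2 -399.2]
tool y yaw 16.790548222001117
```

Nest centre is (545.6,-363), yaw ≈ 12.3°, and base edges measure 100×90 on the z=12 plane, as expected. Moving above it and turning -4.5°.

Request:
{"fn": "apply_moves", "kwargs": {"moves": [[-0.001,0.02,0,0,0,-0.04,1],[-0.001,0.03,0,0,0,-0.038,1],[-0.001,0.0105,-0.015,0,0,0,1],[0,0,-0.035,0,0,0,1],[0,0,-0.035,0,0,0,1],[0,0,-0.01,0,0,0,1],[0,0,0,0,0,0,1],[0,0,0,0,0,0,1]]}}

```text
time_s: 19.8
tcp_pos: [546.0, -362.6, 113.3]
ee_rot: [0.626, 0.78, 0.0, -0.0]
ft_force: [0.4, 0.1, -3.1]
opening: 0.682
grip_force: 30.0
```

Run:
```python
from h import *
w=snap('wrist','w10'); st=manip.read_state(); print(st['time_s'],st['tcp_pos'],st['ee_rot'],st['ft_force'])
g=cv2.cvtColor(w['pixels'],cv2.COLOR_RGB2GRAY)
print('    '+''.join(str(u//10%10) if u%10==0 else ' ' for u in range(250,410,2)))
for r in range(90,300,3): print('%3d '%r+''.join(' .:-=+*#%@'[min(9,g[r,u]//26)] for u in range(250,410,2)))
```

```text
19.85 [ 546.709437   -363.41300849  115.12911211] [6.26177657e-01 7.79679071e-01 1.23777851e-04 1.43956738e-03] [ 0.41226083  0.39121522 -2.48655898]
    5    6    7    8    9    0    1    2    3    4    5    6    7    8    9    0    
 90 ================================================================================
 93 ================================================================================
 96 ================================================================================
 99 ================================================================================
102 ================================================================================
105 ================================================================================
108 ================================================================================
111 ================================================================================
114 ================================================================================
117 ================================================================================
120 ===========
[... 4384 characters left out ...]
==-======.      ....
276        ======-=========================%%%%%%%%%%*++==========-======        ...
279        ======-==========================%%%%%%%%%%%===========-======       ....
282 .      +=====-==========================%%%%%%%%%%#===========-=====+       ....
285 .::::..............:::::::::::::::::::::::::::::::::::.:.............:..::::::::
288 :::--::::::::::::::::::::::::::::.:::::::::::::::::::::::::::::::::::::::::-----
291 :::::::::::::::::::::::----------:::::::----------:::---:::::-----:::-:::::.::::
294 ::::::::::::::::::::::::::--------------------------------====::=========-----:-
297 :::::::::::::::::::::::::------=-------------=================================--
```

Run:
```python
from h import *
w=load('w10'); a=np.radians(12.3); X=np.array([np.cos(a),np.sin(a)]);Y=np.array([-X[1],X[0]])
t=np.array(w['state']['tcp_pos'][:2])
for n,u,v,z in [('L',264.5,165,12),('L',264.5,180,12),('R',383.5,160,12),('R',383,180,12),('base far edge',290,147.5,12),('base far edge',350,148.5,12),('row165 z67',310,165,67),('row186 z67',310,187,67),('row195 z67',310,193,67),('row186 z67',350,190,67)]:
    p=onz(w,u,v,z)[:2]-t; print(n,v,(p@X).round(1),(p@Y).round(1))
# held spacer underside/ top edges in tool frame
for n,v,z in [('plate far top',213,-0),('225',225,0)]:
    for h in (115.1-24+50,115.1-24): print(n,h,((onz(w,324.8,v,h)[:2]-t)@Y).round(1))
```

```text
L 165 -50.4 30.6
L 180 -50.9 17.7
R 160 49.6 35.1
R 180 49.9 17.9
base far edge 147.5 -28.4 45.1
base far edge 148.5 21.2 44.3
row165 z67 165 -9.3 39.0
row186 z67 187 -9.4 24.2
row195 z67 193 -9.5 20.1
row186 z67 190 17.1 22.2
plate far top 141.1 29.9
plate far top 91.1 13.9
225 141.1 24.5
225 91.1 6.3
```

Measured relative to the tool, nest offset is only (-0.4,-0.3) mm and the held spacer is centred. Descend.

Request:
{"fn": "apply_moves", "kwargs": {"moves": [[0,0,-0.015,0,0,0,1],[0,0,-0.012,0,0,0,1],[0,0,-0.012,0,0,0,1],[0,0,-0.012,0,0,0,1],[0,0,-0.01,0,0,0,1],[0,0,-0.008,0,0,0,1],[0,0,0,0,0,0,1],[0,0,0,0,0,0,1]]}}

```text
time_s: 20.52
tcp_pos: [545.6, -363.2, 42.7]
ee_rot: [0.626, 0.78, -0.0, -0.001]
ft_force: [0.3, -0.1, -3.0]
opening: 0.684
grip_force: 30.0
```

Request:
{"fn": "apply_moves", "kwargs": {"moves": [[0.0005,0,-0.003,0,0,0,1],[0,0,-0.002,0,0,0,1],[0,0,0,0,0,0,1],[0,0,0,0,0,0,1]]}}

```text
time_s: 20.85
tcp_pos: [546.5, -363.5, 38.8]
ee_rot: [0.626, 0.78, -0.0, 0.0]
ft_force: [-0.6, -0.3, -4.0]
opening: 0.682
grip_force: 30.0
```

Request:
{"fn": "apply_moves", "kwargs": {"moves": [[0,0,-0.0015,0,0,0,1],[0,0,-0.001,0,0,0,1],[0,0,0,0,0,0,1],[0,0,0,0,0,0,1]]}}

```text
time_s: 21.18
tcp_pos: [546.4, -363.5, 36.2]
ee_rot: [0.626, 0.78, 0.0, 0.0]
ft_force: [0.0, 0.3, -2.7]
opening: 0.683
grip_force: 30.0
```

Request:
{"fn": "apply_moves", "kwargs": {"moves": [[0,0,-0.001,0,0,0,1],[0,0,0,0,0,0,1],[0,0,0,0,0,0,1]]}}

```text
time_s: 21.43
tcp_pos: [546.5, -363.5, 36.1]
ee_rot: [0.626, 0.78, -0.0, 0.0]
ft_force: [-2.9, 2.1, 3.8]
opening: 0.682
grip_force: 30.0
```

Seated: z matches 12+24.1 and the force is upward. Release and rise.

Request:
{"fn": "apply_moves", "kwargs": {"moves": [[0,0,0,0,0,0,-1],[0,0,0,0,0,0,-1],[0,0,0,0,0,0,-1],[0,0,0,0,0,0,-1],[0,0,0.015,0,0,0,-1],[0,0,0.035,0,0,0,-1],[0,0,0.04,0,0,0,-1],[0,0,0.04,0,0,0,-1]]}}

```text
time_s: 22.1
tcp_pos: [545.9, -363.0, 165.3]
ee_rot: [0.626, 0.779, -0.0, -0.001]
ft_force: [0.4, -0.4, 0.6]
opening: 0.999
grip_force: 0.0
```

Request:
{"fn": "apply_moves", "kwargs": {"moves": [[0,-0.02,0.03,0,0,0,-1],[0,-0.035,0.01,0,0,0,-1],[0,0,0,0,0,0,-1],[0,0,0,0,0,0,-1]]}}

```text
time_s: 22.43
tcp_pos: [546.3, -420.1, 205.3]
ee_rot: [0.627, 0.779, -0.0, 0.001]
ft_force: [0.6, -0.7, -0.4]
opening: 1.002
grip_force: 0.0
```

Run:
```python
from h import *
w=snap('wrist','w11'); s=snap('scene','s11'); e=snap('side','e11'); st=manip.read_state(); print(st['time_s'],st['tcp_pos'],st['ft_force'],st['opening'])
g=cv2.cvtColor(w['pixels'],cv2.COLOR_RGB2GRAY)
print('    '+''.join(str(u//10%10) if u%10==0 else ' ' for u in range(260,400)))
for r in range(90,220,3): print('%3d '%r+''.join(' .:-=+*#%@'[min(9,g[r,u]//26)] for u in range(260,400)))
def blob(d,u0,v0,u1,v1,n):
    c=d['pixels'][v0:v1,u0:u1].max(2)<60; k,l,st,ce=cv2.connectedComponentsWithStats(c.astype('uint8'))
    i=1+st[1:,4].argmax(); print(n,st[i]+[u0,v0,0,0,0],(ce[i]+[u0,v0]).round(1)); return tuple(ce[i]+[u0,v0])
ks=blob(s,352,246,370,263,'knob s'); ke=blob(e,336,124,347,140,'knob e'); print('knob',tri((s,*ks),(e,*ke)))
hs=blob(s,420,280,466,325,'handle'); print(onz(s,*hs,148).round(1))
```

```text
22.5833 [ 546.33664995 -417.54738177  203.67254217] [ 0.7659539  -0.08296361  0.75918231] 1.000855907794757
    6         7         8         9         0         1         2         3         4         5         6         7         8         9         
 90 *+==========================-+@@@@@@@@@@@@@@@@@@@@@@@%#+*#@@@@@@@@@@@@@@@@@@@@@@@@@@@@@@@@@@@@@@%@@%%%%##***++=----------===================
 93 #***+=======================-=@@@@@@@@@@@@@@@@@@@%+***+#@@@@@@@@@@@@@@@@@@@@@@@@@@@@@@@@@@@@@@@@@@@@@@@@@@@@@@@@@@@@@@@@*-==================
 96 ####*+======================-*@@@@@@@@@@@@@@@@@@@+****+#@@@@@@@@@@@@@@@@@@@@@@@@@@@@@@@@@@@@@@@@@@@@@@@@@@@@@@@@@@@@@@@@+-==================
 99 #*=---======================:*@@@@@@@@@@@@@@@@@@#*****+#@@@@@@@@@@@@@@@@@@@@@@@@@@@@@@@@@@@@@@@@@@@@@@@@@@@@@@@@@@@@@@@@+-==================
102 ----=======================:.*@@@@@@@@@@@@@@@*+*******+#@@@@@@@@@@@@@@@@@@@@@@@@@@@@@@@@@@@@@@@@@@@@@@@@@@@@@@@@@@@@@@@@--==================
105 -===========================:#@@@@@@@@@@@@@@@************++======================--------=--=#@@@@@@@@@@@@@@@@@@@@@@@@
[... 5036 characters left out ...]
=====================================================::::::::
213 ::::::::::::::::::-====================-::::::::::::::::::::::::::::::::-===========================================================-:::::::
216 ::::::::::::::::::::===================-::::::::::::::::::::::::::::::::::============================================================---=::
219 ::::::::::::::::::::::::::::::::::::::::::::::::::::::::::::::::::::::::-===================================================================
knob s [358 251   6   9  45] [360.2 254.8]Traceback (most recent call last):
  File "<stdin>", line 9, in <module>
  File "<stdin>", line 8, in blob
ValueError: attempt to get argmax of an empty sequence
```

Run:
```python
from h import *
s=load('s11'); g=s['pixels'][280:325,420:466].max(2)<60
k,l,st,ce=cv2.connectedComponentsWithStats(g.astype('uint8')); i=1+st[1:,4].argmax()
print('handle',onz(s,*(ce[i]+[420,280]),148).round(1),'knob',onz(s,360.2,254.8,138).round(1))
print(manip.close_job())
```

```text
handle [571.5 309.6 148. ] knob [617.9  71.  138. ]
the job is handed in; nothing more can be done
None
```

The job is handed in at about 22.6 s: gate checked by touch and shut, door latched open, and spacer seated in the white nest within about 1.5 mm of centre lengthwise; I viewed 11 pictures, one over the limit of 10.

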